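# Pack the tempera painter's caddy

### The job

Pack the painter's caddy for egg tempera: stand the red, yellow and blue paint jars upright each in the dish of its own colour, and only then, last of all, lay the egg gently in the egg cup so that it cannot roll. Leave the green and black jars where they stand.

Things in the scene. Friction and masses are not known exactly. Their poses are not given: they have to be found in the camera images.
- red_jar_center (a point): Closed round paint jar, all red (lid too) with a narrow paper band, standing upright: diameter 48 mm up to 50 mm high, lid 44 mm wide above that, 62 mm tall overall, about 0.15 kg. This point is on its axis half-way up, 31 mm above its underside; z is up along the jar. It belongs in the caddy.
- yellow_jar_center (a point): Closed round paint jar, all yellow (lid too) with a narrow paper band, standing upright: diameter 48 mm up to 50 mm high, lid 44 mm wide above that, 62 mm tall overall, about 0.15 kg. This point is on its axis half-way up, 31 mm above its underside; z is up along the jar. It belongs in the caddy.
- blue_jar_center (a point): Closed round paint jar, all blue (lid too) with a narrow paper band, standing upright: diameter 48 mm up to 50 mm high, lid 44 mm wide above that, 62 mm tall overall, about 0.15 kg. This point is on its axis half-way up, 31 mm above its underside; z is up along the jar. It belongs in the caddy.
- egg_center (a point): Brown hen's egg lying on its side, free to roll: 56 mm long, 44 mm thick, 60 g. This point is its middle, 22 mm above the table as it lies; x runs along the egg's length (level), and it is best gripped across its thickness, at right angles to x.
- green_jar_center (a point): Closed round paint jar, all green (lid too) with a narrow paper band, standing upright: diameter 48 mm up to 50 mm high, lid 44 mm wide above that, 62 mm tall overall, about 0.15 kg. This point is on its axis half-way up, 31 mm above its underside; z is up along the jar. It does not belong in the caddy and has to stay where it is.
- black_jar_center (a point): Closed round paint jar, all black (lid too) with a narrow paper band, standing upright: diameter 48 mm up to 50 mm high, lid 44 mm wide above that, 62 mm tall overall, about 0.15 kg. This point is on its axis half-way up, 31 mm above its underside; z is up along the jar. It does not belong in the caddy and has to stay where it is.
- red_dish_floor (a point): The red round dish, open, fixed to the floor of the caddy, where the red jar belongs: outside diameter 74 mm, inside diameter 66 mm, rim 6 mm above the dish's own floor. This point is the centre of the dish's floor, on which the jar stands. The caddy is a fixed low wooden tray, 200 mm square, its walls 18 mm above the table; it holds the three dishes and the egg cup in a square, 100 mm from centre to centre, in any arrangement.
- yellow_dish_floor (a point): The yellow round dish, open, fixed to the floor of the caddy, where the yellow jar belongs: outside diameter 74 mm, inside diameter 66 mm, rim 6 mm above the dish's own floor. This point is the centre of the dish's floor, on which the jar stands. The caddy is a fixed low wooden tray, 200 mm square, its walls 18 mm above the table; it holds the three dishes and the egg cup in a square, 100 mm from centre to centre, in any arrangement.
- blue_dish_floor (a point): The blue round dish, open, fixed to the floor of the caddy, where the blue jar belongs: outside diameter 74 mm, inside diameter 66 mm, rim 6 mm above the dish's own floor. This point is the centre of the dish's floor, on which the jar stands. The caddy is a fixed low wooden tray, 200 mm square, its walls 18 mm above the table; it holds the three dishes and the egg cup in a square, 100 mm from centre to centre, in any arrangement.
- egg_cup_rim (a point): White egg cup fixed to the floor of the caddy, among the dishes: its round mouth is 42 mm wide outside and 36 mm inside, its rim 40 mm above the table. This point is the centre of the mouth at rim height. The egg lies on its side on the rim, sunk a little into the mouth, its middle then about 14 to 17 mm above this point.
Things that resemble listed ones, but are neither listed nor needed, are in the scene too. Of the things that look like the part that bears yellow_jar_center, the larger one is meant.

How it is judged:
By the outcome, as a careful person would: the job done as asked, in the order asked, and still so for the second after the job is handed in, with the robot touching nothing.
It also fails if it takes over 109 s, if anything falls off the work surface, if the arm or the gripper's body presses on something with over 40 N, if the wrist force passes 120 N, or if a joint passes its speed limit or range.

### The arm

A 6-joint arm with a two-finger parallel gripper is mounted at the origin on the work surface. World frame = base frame: x ahead of the robot, y to its left, z up, the work surface at z = 0. Lengths are in m, angles in degrees, forces in N, time in s.
With the tool pointing down it reaches from about 0.4 to 0.825 m from the base axis. Payload 7 kg.
Tool frame: the origin (TCP) lies midway between the tips of the shut fingers; the grasp point (between the pads) lies 19 mm behind it; z points along the fingers, y is the line along which they close (so a half turn about z gives the same grasp; the last joint's range is limited). The gripper opens to 88 mm and grips with 3 to 60 N. Pads are 19 mm wide; open, the fingers measure 130 mm over their backs; the gripper's body (78 mm by 193 mm) begins 47 mm behind the grasp point.
Start: joints at [-52.764, 20.546, 0.682, 0, -70.136, -16.507], TCP at [0.239, -0.631, 0.2] pointing down, gripper open.
Joint ranges: [-176.03, 176.03], [-82.01, 121.73], [-58.28, 71.71], [-173.87, 95.51], [-174.79, -0.11], [-173.66, 173.66]. Speed limits (degrees/s): [136.94, 136.94, 172.46, 180, 180, 180].

### API

Orientations are given as [roll, pitch, yaw] about the fixed x, y, z axes, in that order (R = Rz(yaw) Ry(pitch) Rx(roll)).
In Python, from plant import ctrl, viewer, close_job gives the robot as it stands. The module is installed in compiled form; this text tells all that it offers.
- The arm moves only by the tool step_arm, never from a script. Its argument "moves" is a list that holds one entry, the list of rows, each a list of 5 numbers: the shift along the world's x, y, z in cm, then the turn about the world's z in rad, then the finger opening in cm, from 0 to 8.76. In form: [[[tx, ty, tz, twist, grip], ...]]. A call has 1 to 10 rows; each row shifts and turns the commanded pose from where the row before left it; what a row does not reach is not made up. A row lasts 1/10 s, in which the tool goes at most 50 mm and 8.59 degrees, less where a joint would pass 70% of its speed; a pose out of reach is approached as far as the arm can. A call with a gripper value outside its range is refused whole. The fingers move at their own pace and stop on an object; the grip force is fixed at half the most. Time passes only in rows, so rows that do not move let the fingers close. It gives the time, the measured TCP pose, the force, the opening and the grip force at its end, in the units of the state.
- ctrl.get_obs(): the state, without advancing time (a new reading comes with each control period).
- viewer.snapshot(name): name is "scene" or "top"; returns (picture, depth): 420x560x3 uint8, blue, green, red; 420x560 float32, m along the optical axis (not along the pixel's ray), 0 where there is no reading.
- viewer.camera_info(name): a dict with "camera_matrix" (3x3 intrinsics, pixels), "eye" and "orientation" of the camera in the world. Camera axes: x right, y down, z forward; pixel columns grow to the right and rows downward; lengths in m; the calibration is good to about 2 mm. A picture is of the moment at which its call begins. camera_info takes no time and is no camera call.
- close_job(): hands the job in; it is judged then, once.
The state is a dict: "clock": time; "joint_pos": joint angles; "qvel": joint speeds; "tau": joint torques, N m; "tool_pos": TCP position; "orientation": TCP orientation; "force": force on the tool from outside, world axes, zero at the start; "moment": the same for the moment, N m; "opening": finger opening in m; "gripper_force": force on a finger pad.
Only numpy, scipy, OpenCV 4.12 (cv2) and the standard library are available. Lean on these libraries where they do the work, as an engineer would, in place of code of your own. Each camera call takes 0.05 s, during which the arm holds its last target. There are 200 camera calls.

## Working session

There is one attempt and no reset: what is moved stays moved. The work goes in short steps, Python scripts to look and compute and a tool call to move; the robot and the scene stay as the last step left them, time stands still between calls to the robot, and variables do not carry over. Pictures are saved under pics/ and viewed, at most 14 in all, crops included, and the job is handed in when it is done.

Besides the shell and the picture viewer there is one more tool, called by a JSON object that holds its "name" and its "arguments", one argument or row to a line. step_arm: Moves the arm, as the interface text tells. Its arguments: {"type":"object","properties":{"moves":{"type":"array","items":{"type":"array","items":{"type":"array","items":{"type":"number"}}}}},"required":["moves"]}

```bash
mkdir -p pics; cat > h.py <<'E'
import numpy as np, cv2
from plant import ctrl, viewer
def snap(n,save=None):
    p,d=viewer.snapshot(n)
    if save: cv2.imwrite('pics/'+save,p)
    return p,d
E
python3 - <<'E'
from h import *
print(ctrl.get_obs())
for n in ("scene","top"):
    p,d=snap(n,n+'1.png'); np.savez(n+'1.npz',p=p,d=d); print(viewer.camera_info(n))
E
```

```text
{'clock': 0.0, 'joint_pos': array([-5.27643361e+01,  2.05901865e+01,  6.33655072e-01, -1.96266257e-02,
       -7.01360494e+01, -1.65073386e+01]), 'qvel': array([ 0.03535932,  0.04016508,  0.0135493 , -0.02915536,  0.00019978,
       -0.06673787]), 'tau': array([-5.42303678e-04, -5.82724357e+01,  2.93059194e+01,  6.99701786e+00,
        7.06247418e-03, -1.53426822e-04]), 'tool_pos': array([ 0.23869051, -0.63081684,  0.19933747]), 'orientation': array([ 1.79905992e+02, -8.61834084e-03, -1.59278351e+02]), 'force': array([-0.2375297 ,  0.28635055, -0.43389323]), 'moment': array([ 0.03491287,  0.04748352, -0.0070351 ]), 'gripper_force': 0.0, 'opening': 0.0876913243893346}
{'camera_matrix': array([[410.57325749,   0.        , 283.90416915],
       [  0.        , 410.57325749, 215.64991831],
       [  0.        ,   0.        ,   1.        ]]), 'eye': array([0.89772369, 0.61659836, 0.74981689]), 'orientation': array([-137.42334548,   -0.76928598,  150.08134108])}
{'camera_matrix': array([[455.1515237 ,   0.        , 272.50876265],
       [  0.        , 455.1515237 , 205.12839882],
       [  0.        ,   0.        ,   1.        ]]), 'eye': array([0.41498902, 0.0600776 , 1.12851433]), 'orientation': array([-172.45835766,   -1.60304736,  -91.40768122])}
```

View pics/top1.png

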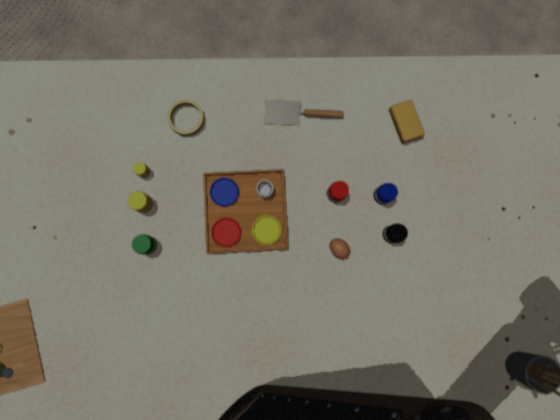

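View pics/scene1.png

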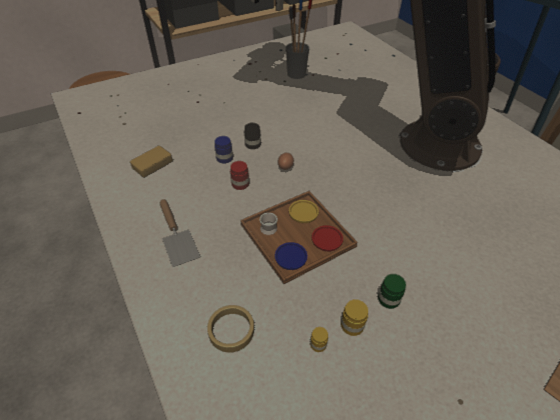

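The top view shows the caddy at (205–288, 170–252), holding the blue dish (224,192), red dish (226,232), yellow dish (267,229) and cup (265,189). The jars stand at red (339,190), blue (387,193), black (396,233), green (143,244) and yellow (138,201), with a small yellow decoy at (141,169). The egg is at (340,248). The scene view agrees with this.

```bash
cat >> h.py <<'E'
from scipy.spatial.transform import Rotation as Ro
def cloud(n,d):
    c=viewer.camera_info(n);K=c['camera_matrix'];R=Ro.from_euler('xyz',c['orientation'],degrees=True).as_matrix()
    v,u=np.mgrid[:420,:560]; r=np.stack([(u-K[0,2])/K[0,0],(v-K[1,2])/K[1,1],np.ones(u.shape)],-1)@R.T
    return c['eye']+r*d[...,None], c['eye'], r
def onplane(eye,r,z): return eye+r*((z-eye[2])/r[...,2])[...,None]
def cmask(p,col):
    h,s,v=[a.astype(int) for a in cv2.split(cv2.cvtColor(p,cv2.COLOR_BGR2HSV))]
    if col=='black': return v<45
    if col=='egg': return (h<15)&(s>90)&(v>60)
    if col=='cup': return (s<50)&(v>90)
    lo,hi={'yellow':(22,33),'blue':(105,135),'green':(45,90),'red':(-8,6)}[col]
    hh=np.where(h>150,h-180,h) if col=='red' else h
    return (hh>=lo)&(hh<=hi)&(s>120)&(v>40)
def blob(n,p,d,col,c,rad,zr,zp):
    """centre at plane zp of coloured pixels within rad of c and heights zr"""
    P,eye,r=cloud(n,d); Q=onplane(eye,r,zp)
    m=cmask(p,col)&(np.hypot(Q[...,0]-c[0],Q[...,1]-c[1])<rad)&(P[...,2]>zr[0])&(P[...,2]<zr[1])
    if m.sum()<8: return None
    q=Q[m]; (cx,cy),rr=cv2.minEnclosingCircle(q[:,:2].astype(np.float32))
    return np.round([*(q[:,:2].mean(0)*1000),cx*1000,cy*1000,rr*2000,np.median(P[m][:,2])*1000,m.sum()],1)
JP={'red':(339,190),'blue':(387,193),'yellow':(138,201),'green':(143,244),'black':(396,233)}
DP={'red':(226,232),'blue':(224,192),'yellow':(267,229),'cup':(265,189)}
E
python3 - <<'E'
from h import *
D={n:np.load(n+'1.npz') for n in('top','scene')}
p,d=D['top']['p'],D['top']['d'];P,eye,r=cloud('top',d)
print('table z',[np.round(np.median(P[a:a+20,b:b+20,2])*1000,1) for a,b in((140,350),(280,150),(280,300),(140,230))])
for what,T,zr,zp,rad in(('jar',JP,(.050,.075),.062,.04),('dish',DP,(-.01,.022),.010,.05)):
  for k,(u,v) in T.items():
    if k=='cup': zr,zp,rad=(.025,.06),.040,.035
    c=onplane(eye,r,zp)[v,u]
    print(what,k,np.round(c*1000),*[blob(n,D[n]['p'],D[n]['d'],k,c,rad,zr,zp) for n in('top','scene')])
c=onplane(eye,r,.022)[248,340]
for n in D:
  p,d=D[n]['p'],D[n]['d'];P,e2,r2=cloud(n,d)
  print('egg',blob(n,p,d,'egg',c,.05,(.005,.06),.022))
  Q=onplane(e2,r2,.022);m=cmask(p,'egg')&(np.hypot(Q[...,0]-c[0],Q[...,1]-c[1])<.05)&(P[...,2]>.005)
  (x,y),wh,a=cv2.minAreaRect((Q[m][:,:2]*1000).astype(np.float32));w,V=np.linalg.eigh(np.cov(Q[m][:,:2].T))
  print(x,y,wh,a,'long axis',np.degrees(np.arctan2(V[1,1],V[0,1])))
E
```

```text
table z [np.float64(0.5), np.float64(-0.0), np.float64(0.1), np.float64(0.1)]
jar red [ 589. -133.   62.] [ 588.5 -132.3  588.  -132.4   47.7   62.   285. ] [ 593.5 -125.6  595.1 -126.5   57.    61.9  196. ]
jar blue [ 579. -248.   62.] [ 580.9 -248.7  580.2 -248.9   47.5   61.8  267. ] [ 579.9 -254.1  583.2 -248.2   37.3   63.2   26. ]
jar yellow [572. 342.  62.] [572.9 343.3 573.5 342.   48.2  61.2 287. ] [576.8 350.6 579.9 349.1  51.   62.4 337. ]
jar green [471. 329.  62.] [471.4 332.4 472.1 332.3  42.7  61.7 251. ] [475.6 340.4 478.5 339.6  50.7  62.2 284. ]
jar black [ 483. -264.   62.] [ 483.2 -266.1  484.8 -265.6   47.1   62.2  280. ] [ 489.  -256.9  490.4 -257.4   55.5   61.7  144. ]
dish red [498. 141.  10.] [498.3 141.6 498.8 141.5  73.1  10.  688. ] [497.2 142.1 497.2 141.1  77.8  10.4 631. ]
dish blue [598. 145.  10.] [598.8 144.7 599.3 144.4  71.3   9.6 635. ] [597.5 146.7 596.1 145.1  72.6   9.9 593. ]
dish yellow [503.  40.  10.] [502.1  41.6 502.3  41.4  75.    9.6 722. ] [497.6  37.2 498.9  40.3  73.3   9.9 198. ]
dish cup [598.  43.  40.] [598.8  42.7 600.7  44.9  40.9  39.   74. ] [600.1  43.9 601.6  46.7  42.   37.9 121. ]
egg [ 451.6 -134.5  451.  -133.6   53.    38.3  288. ]
451.9808349609375 -134.42950439453125 (50.61623001098633, 40.71525192260742) 24.578453063964844 long axis -136.6318798869804
egg [ 449.6 -135.   448.8 -134.8   65.8   36.7  187. ]
450.1386413574219 -135.57899475097656 (64.25650787353516, 38.49618148803711) 59.31679153442383 long axis 54.37877425650257
```

{"name": "step_arm", "arguments": {
  "moves": [
    [[2.5,3.5,0,0,7.5],[2.5,3.5,0,0,7.5],[2.5,3.5,0,0,7.5],[2.5,3.5,0,0,7.5],[2.5,3.5,0,0,7.5],[2.5,3.5,0,0,7.5],[2.5,3.5,0,0,7.5],[2.5,3.5,0,0,7.5],[2.5,3.5,0,0,7.5],[2.5,3.5,0,0,7.5]]
  ]
}}

```text
clock: 1.1
tool_pos: [0.4895, -0.2796, 0.2001]
orientation: [180.0, -0.0, -159.3]
force: [0.5, -0.1, 0.3]
opening: 0.075
gripper_force: 0.0
```

{"name": "step_arm", "arguments": {
  "moves": [
    [[2.5,3.5,0,0,7.5],[2.5,3.5,0,0,7.5],[2.5,3.5,0,0,7.5],[2.5,4.2,0,0,7.5],[0,0,-3,0,7.5],[0,0,-3,0,7.5],[0,0,-3,0,7.5],[0,0,0,0,7.5],[0,0,0,0,7.5]]
  ]
}}

```text
clock: 2.0
tool_pos: [0.5888, -0.1345, 0.1104]
orientation: [-180.0, -0.1, -159.3]
force: [0.8, -0.2, 1.1]
opening: 0.0752
gripper_force: 0.0
```

{"name": "step_arm", "arguments": {
  "moves": [
    [[0,0.1,-2.5,0,7.5],[0,0,-2.5,0,7.5],[0,0,-2.5,0,7.5],[0,0,-2,0,7.5],[0,0,0,0,7.5],[0,0,0,0,4],[0,0,0,0,4],[0,0,0,0,4],[0,0,0,0,4],[0,0,0,0,4]]
  ]
}}

```text
clock: 3.0
tool_pos: [0.5896, -0.1333, 0.0164]
orientation: [-180.0, 0.1, -159.3]
force: [-0.6, 1.0, 6.6]
opening: 0.0467
gripper_force: 30.0
```

{"name": "step_arm", "arguments": {
  "moves": [
    [[0,0,2,0,4],[0,0,3,0,4],[0,0,3,0,4],[0,0,3,0,4],[-1,3,0,0,4],[-1,3,0,0,4],[-1,3,0,0,4],[-1,3,0,0,4],[-1,3,0,0,4],[-1,3,0,0,4]]
  ]
}}

```text
clock: 4.0
tool_pos: [0.528, 0.0478, 0.1252]
orientation: [180.0, -0.0, -159.3]
force: [1.2, 1.0, -1.2]
opening: 0.0468
gripper_force: 30.0
```

{"name": "step_arm", "arguments": {
  "moves": [
    [[-1,3,0,0,4],[-1,3,0,0,4],[-1,3,0,0,4],[-0.1,0.5,0,0,4],[0,0,-2.5,0,4],[0,0,-2.5,0,4],[0,0,-2,0,4],[0,0,0,0,4],[0,0,0,0,4]]
  ]
}}

```text
clock: 4.9
tool_pos: [0.498, 0.1414, 0.0555]
orientation: [-180.0, -0.0, -159.3]
force: [0.2, -0.2, 0.1]
opening: 0.0469
gripper_force: 30.0
```

{"name": "step_arm", "arguments": {
  "moves": [
    [[0,0,-1,0,4],[0,0,-1,0,4],[0,0,-0.4,0,4],[0,0,-0.3,0,4],[0,0,0,0,4],[0,0,0,0,4]]
  ]
}}

```text
clock: 5.5
tool_pos: [0.498, 0.1418, 0.0284]
orientation: [-180.0, 0.0, -159.3]
force: [0.4, 0.3, -2.1]
opening: 0.0466
gripper_force: 30.0
```

{"name": "step_arm", "arguments": {
  "moves": [
    [[0,0,-0.1,0,4],[0,0,0,0,4],[0,0,0,0,4]]
  ]
}}

```text
clock: 5.8
tool_pos: [0.498, 0.1418, 0.0274]
orientation: [180.0, 0.0, -159.3]
force: [-0.1, -0.5, -1.0]
opening: 0.0464
gripper_force: 30.0
```

{"name": "step_arm", "arguments": {
  "moves": [
    [[0,0,-0.1,0,4],[0,0,0,0,4],[0,0,0,0,4]]
  ]
}}

```text
clock: 6.1
tool_pos: [0.4979, 0.1417, 0.0262]
orientation: [-180.0, -0.0, -159.3]
force: [0.2, -0.7, -1.4]
opening: 0.0465
gripper_force: 30.0
```

{"name": "step_arm", "arguments": {
  "moves": [
    [[0,0,-0.1,0,4],[0,0,0,0,4],[0,0,0,0,4]]
  ]
}}

```text
clock: 6.4
tool_pos: [0.498, 0.1418, 0.0254]
orientation: [180.0, 0.0, -159.3]
force: [-0.0, -0.4, 2.1]
opening: 0.047
gripper_force: 30.0
```

{"name": "step_arm", "arguments": {
  "moves": [
    [[0,0,-0.1,0,4],[0,0,0,0,4],[0,0,0,0,4]]
  ]
}}

```text
clock: 6.7
tool_pos: [0.4981, 0.1418, 0.0253]
orientation: [-180.0, 0.0, -159.2]
force: [-4.9, -0.8, 12.5]
opening: 0.0465
gripper_force: 30.0
```

{"name": "step_arm", "arguments": {
  "moves": [
    [[0,0,0.1,0,4],[0,0,0,0,6],[0,0,0,0,6],[0,0,0,0,6],[0,0,2,0,6],[0,0,3,0,6],[0,0,3,0,6],[0,0,3,0,7],[0.8,-4,0,0,7.5],[0.8,-4,0,0,7.5]]
  ]
}}

```text
clock: 7.7
tool_pos: [0.5146, 0.0619, 0.1365]
orientation: [180.0, 0.2, -159.1]
force: [0.3, 0.0, -0.2]
opening: 0.0736
gripper_force: 0.0
```

{"name": "step_arm", "arguments": {
  "moves": [
    [[0.8,-4,0,0,7.5],[0.8,-4,0,0,7.5],[0.9,-4,0,0,7.5],[0.9,-4,0,0,7.5],[0.9,-4,0,0,7.5],[0.9,-4,0,0,7.5],[0.9,-4,0,0,7.5],[0.6,-3.2,0,0,7.5],[0,0,-3,0,7.5],[0,0,0,0,7.5]]
  ]
}}

```text
clock: 8.7
tool_pos: [0.578, -0.2506, 0.1011]
orientation: [179.8, -0.3, -159.4]
force: [-0.6, 1.1, -0.3]
opening: 0.0749
gripper_force: 0.0
```

```bash
python3 - <<'E'
from h import *
print(ctrl.get_obs()['tool_pos'])
D={}
for n in('top','scene'):
  p,d=snap(n,n+'2.png');D[n]=(p,d)
print([blob(n,*D[n],'red',(.498,.142),.05,(.055,.085),.071) for n in D])
print(blob('top',*D['top'],'blue',(.581,-.249),.04,(.05,.075),.062))
E
```

```text
[ 0.57798919 -0.25063109  0.10108796]
[array([497. , 140.1, 496.7, 140.2,  47.2,  70.6, 320. ]), array([504.6, 149.4, 506.8, 147. ,  59.1,  71. , 330. ])]
None
```

View pics/scene2.png

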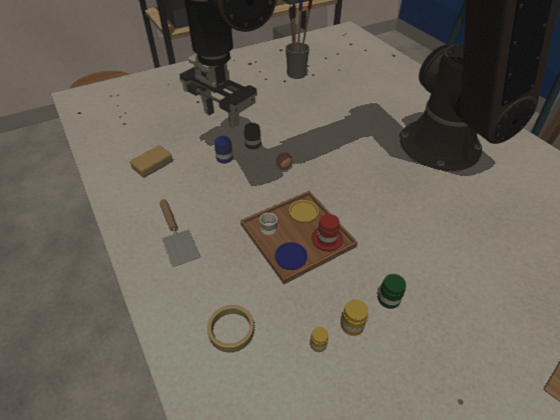

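The red jar stands in the red dish (328,230). The blue jar (223,150) and the egg (285,161) haven't moved, and the gripper is above the blue jar.

{"name": "step_arm", "arguments": {
  "moves": [
    [[0.2,0,-2.5,0,7.5],[0,0,-2.5,0,7.5],[0,0,-2,0,7.5],[0,0,-2,0,7.5],[0,0,0,0,7.5],[0,0,0,0,4],[0,0,0,0,4],[0,0,0,0,4],[0,0,0,0,4],[0,0,0,0,4]]
  ]
}}

```text
clock: 9.8
tool_pos: [0.5836, -0.2504, 0.0164]
orientation: [-179.9, 0.1, -159.3]
force: [-0.9, 1.5, 5.2]
opening: 0.0467
gripper_force: 30.0
```

{"name": "step_arm", "arguments": {
  "moves": [
    [[0,0,2,0,4],[0,0,3,0,4],[0,0,3,0,4],[0,0,3,0,4],[0.1,3.5,0,0,4],[0.1,4,0,0,4],[0.2,4,0,0,4],[0.2,4,0,0,4],[0.2,4,0,0,4],[0.2,4,0,0,4]]
  ]
}}

```text
clock: 10.8
tool_pos: [0.5925, -0.0138, 0.1252]
orientation: [180.0, -0.0, -159.3]
force: [0.7, 0.8, -1.4]
opening: 0.0467
gripper_force: 30.0
```

{"name": "step_arm", "arguments": {
  "moves": [
    [[0.2,4,0,0,4],[0.2,4,0,0,4],[0.1,4,0,0,4],[0,4,0,0,4],[0,0,0,0,4],[0,0,-2.5,0,4],[0,0,-2.5,0,4],[0,0,-2,0,4],[0,0,0,0,4],[0,0,0,0,4]]
  ]
}}

```text
clock: 11.8
tool_pos: [0.5979, 0.1443, 0.0554]
orientation: [-180.0, -0.0, -159.3]
force: [0.6, 0.5, -0.1]
opening: 0.0467
gripper_force: 30.0
```

{"name": "step_arm", "arguments": {
  "moves": [
    [[0,0,-1,0,4],[0,0,-1,0,4],[0,0,-0.5,0,4],[0,0,-0.3,0,4],[0,0,-0.15,0,4],[0,0,0,0,4],[0,0,0,0,4]]
  ]
}}

```text
clock: 12.5
tool_pos: [0.5981, 0.1448, 0.026]
orientation: [180.0, 0.0, -159.3]
force: [0.4, 0.1, -1.1]
opening: 0.0469
gripper_force: 30.0
```

{"name": "step_arm", "arguments": {
  "moves": [
    [[0,0,-0.05,0,4],[0,0,0,0,4],[0,0,0,0,6],[0,0,0,0,6],[0,0,0,0,6],[0,0,2,0,6],[0,0,3,0,6],[0,0,3,0,6],[0,0,3,0,7],[-0.4,4,0,0,7.5]]
  ]
}}

```text
clock: 13.5
tool_pos: [0.5966, 0.1833, 0.1405]
orientation: [180.0, 0.4, -159.4]
force: [0.5, 1.4, -0.2]
opening: 0.0707
gripper_force: 0.0
```

{"name": "step_arm", "arguments": {
  "moves": [
    [[-0.5,4,0,0,7.5],[-0.5,4,0,0,7.5],[-0.5,4,0,0,7.5],[-0.5,3.9,0,0,7.5],[0,0,0,0,7.5],[0,0,-3,0,7.5],[0,0,0,0,7.5],[0,0,0,0,7.5]]
  ]
}}

```text
clock: 14.3
tool_pos: [0.5737, 0.343, 0.1051]
orientation: [-179.9, -0.1, -159.3]
force: [-0.0, -0.5, 0.2]
opening: 0.0751
gripper_force: 0.0
```

```bash
python3 - <<'E'
from h import *
print(ctrl.get_obs()['tool_pos'])
D={}
for n in('top','scene'):
  p,d=snap(n,n+'3.png');D[n]=(p,d)
for k,c in(('red',(.498,.142)),('blue',(.598,.145))): print(k,[blob(n,*D[n],k,c,.05,(.055,.085),.071) for n in D])
E
```

```text
[0.57370047 0.34295926 0.10509681]
red [array([496.8, 140.1, 496.9, 140.2,  47. ,  70.5, 320. ]), array([504.2, 126.6, 504. , 128.7,  27.6,  71.8,  24. ])]
blue [array([594.3, 143. , 594.2, 143.3,  47.8,  70.6, 314. ]), array([598.3, 148.5, 600.3, 151.6,  51.3,  71.3, 241. ])]
```

View pics/scene3.png

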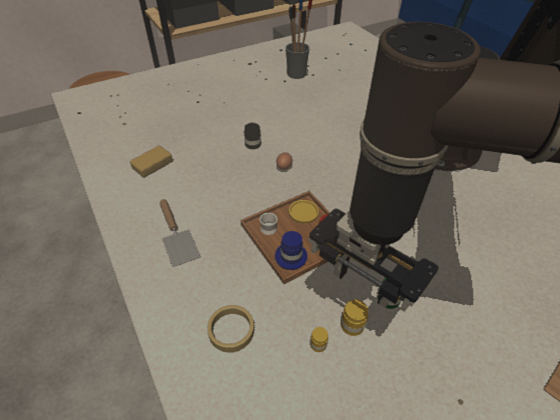

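The blue jar stands in its dish (291,250), and the gripper is above the larger yellow jar (355,315).

{"name": "step_arm", "arguments": {
  "moves": [
    [[0,0,-2.5,0,7.5],[0,0,-2.5,0,7.5],[0,0,-2,0,7.5],[0,0,-2,0,7.5],[0,0,0,0,7.5],[0,0,0,0,4],[0,0,0,0,4],[0,0,0,0,4],[0,0,0,0,4],[0,0,0,0,4]]
  ]
}}

```text
clock: 15.4
tool_pos: [0.5744, 0.3444, 0.0165]
orientation: [180.0, 0.1, -159.3]
force: [-0.8, 0.6, 4.0]
opening: 0.0471
gripper_force: 30.0
```

{"name": "step_arm", "arguments": {
  "moves": [
    [[0,0,2,0,4],[0,0,3,0,4],[0,0,3,0,4],[0,0,3,0,4],[0,0,1,0,4],[-0.9,-3.8,0,0,4],[-0.9,-3.8,0,0,4],[-0.9,-3.8,0,0,4],[-0.9,-3.8,0,0,4],[-0.9,-3.8,0,0,4]]
  ]
}}

```text
clock: 16.4
tool_pos: [0.5276, 0.152, 0.1344]
orientation: [-180.0, -0.1, -159.3]
force: [0.6, -0.6, -1.8]
opening: 0.0467
gripper_force: 30.0
```

{"name": "step_arm", "arguments": {
  "moves": [
    [[-0.9,-3.8,0,0,4],[-0.9,-3.8,0,0,4],[-1,-3.7,0,0,4],[0,0,0,0,4],[0,0,-3,0,4],[0,0,-2.5,0,4],[0,0,-2.5,0,4],[0,0,0,0,4],[0,0,0,0,4]]
  ]
}}

```text
clock: 17.3
tool_pos: [0.5007, 0.0406, 0.0551]
orientation: [-180.0, -0.1, -159.3]
force: [0.3, -0.1, -0.4]
opening: 0.0467
gripper_force: 30.0
```

{"name": "step_arm", "arguments": {
  "moves": [
    [[0,0,-1,0,4],[0,0,-1,0,4],[0,0,-0.5,0,4],[0,0,-0.3,0,4],[0,0,-0.15,0,4],[0,0,0,0,4],[0,0,-0.05,0,4],[0,0,0,0,4],[0,0,0,0,4]]
  ]
}}

```text
clock: 18.2
tool_pos: [0.5011, 0.0408, 0.0255]
orientation: [180.0, 0.0, -159.3]
force: [0.0, 0.2, -0.9]
opening: 0.0471
gripper_force: 30.0
```

{"name": "step_arm", "arguments": {
  "moves": [
    [[0,0,0,0,6],[0,0,0,0,6],[0,0,0,0,6],[0,0,2,0,6],[0,0,3,0,6],[0,0,3,0,6],[0,0,3,0,7],[0,0,1,0,7],[0,0,0,0,7]]
  ]
}}

```text
clock: 19.1
tool_pos: [0.5019, 0.0411, 0.1468]
orientation: [180.0, 0.2, -159.3]
force: [0.2, -0.8, 0.4]
opening: 0.0699
gripper_force: 0.0
```

```bash
python3 - <<'E'
from h import *
print(ctrl.get_obs()['tool_pos'])
D={}
for n in('top','scene'):
  p,d=snap(n,n+'4.png');D[n]=(p,d)
  P,e2,r2=cloud(n,d); Q=onplane(e2,r2,.022);
  m=cmask(p,'egg')&(np.hypot(Q[...,0]-.451,Q[...,1]+.135)<.06)
  for nm,S in(('mask22',Q[m]),('pts',P[m&(P[...,2]>.012)&(P[...,2]<.05)])):
    S=S[:,:2]; w,V=np.linalg.eigh(np.cov(S.T)); print(n,nm,len(S),S.mean(0),w**.5*4000,np.degrees(np.arctan2(V[1,1],V[0,1])))
  (a,b),wh,an=cv2.fitEllipse((Q[m][:,:2][cv2.convexHull((Q[m][:,:2]*1000).astype(np.float32),returnPoints=False)[:,0]]*1000).astype(np.float32)); print('ell',a,b,wh,an)
t=D['top'][0]; cv2.imwrite('pics/egg4.png',cv2.resize(t[140:280,190:420],None,fx=3.4,fy=3.4,interpolation=cv2.INTER_CUBIC))
E
```

```text
[0.50186367 0.04113389 0.14684671]
top mask22 293 [ 0.45416745 -0.13768053] [41.72611687 53.92557647] -136.51733875002148
top pts 291 [ 0.45371184 -0.13488394] [40.48069653 53.07598347] -137.63044524452891
ell 454.0832214355469 -137.50830078125 (40.467979431152344, 52.421634674072266) 133.8596649169922
scene mask22 186 [ 0.45267498 -0.1379972 ] [40.94995912 68.25567739] 53.74236993737014
scene pts 186 [ 0.46050556 -0.1246978 ] [34.17835301 45.40542451] -168.05559173400815
ell 452.4160461425781 -137.88851928710938 (40.13914108276367, 65.81719207763672) 143.8065643310547
```

View pics/egg4.png

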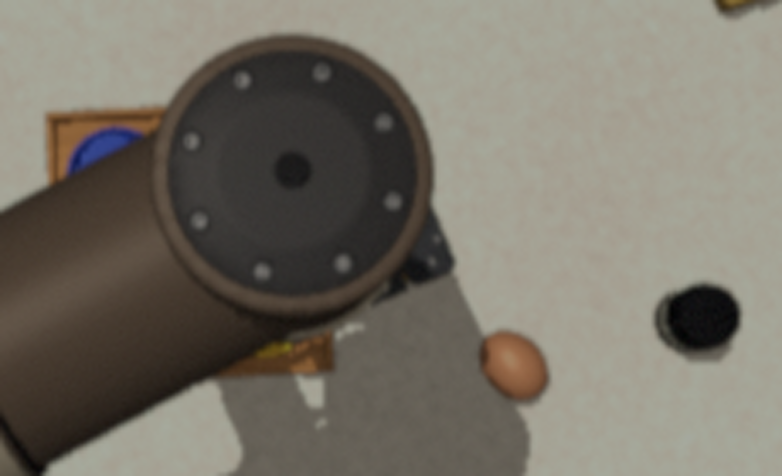

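View pics/scene4.png

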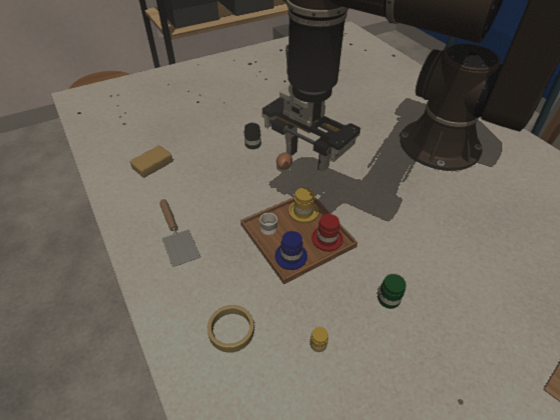

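The red, yellow and blue jars stand in their dishes, at (328,230), (303,205) and (291,250) in the scene view. The egg is free at (285,161), with its long axis at about 43.5°.

{"name": "step_arm", "arguments": {
  "moves": [
    [[-0.8,-3,0,0.1,7],[-0.8,-3,0,0.1,7],[-0.8,-3,0,0.1,7],[-0.8,-3,0,0.1,7],[-0.8,-3,0,0,7],[-0.8,-2.8,0,0,7],[0,0,-2,0,7],[0,0,-3,0,7],[0,0,-2,0,7],[0,0,0,0,7]]
  ]
}}

```text
clock: 20.2
tool_pos: [0.4495, -0.1375, 0.0715]
orientation: [179.7, -0.3, -136.4]
force: [-1.2, 0.3, -0.2]
opening: 0.0702
gripper_force: 0.0
```

{"name": "step_arm", "arguments": {
  "moves": [
    [[0.1,0,-1.5,0,7],[0,0,-1.5,0,7],[0,0,0,0,7],[0,0,0,0,7]]
  ]
}}

```text
clock: 20.6
tool_pos: [0.4539, -0.1373, 0.0456]
orientation: [180.0, -0.0, -136.3]
force: [0.5, 0.2, 0.6]
opening: 0.0701
gripper_force: 0.0
```

{"name": "step_arm", "arguments": {
  "moves": [
    [[0,0,-1.5,0,7],[0,0,-1.3,0,7],[0,0,-1,0,7],[0,0,0,0,7],[0,0,0,0,7],[0,0,0,0,5.2],[0,0,0,0,4.8]]
  ]
}}

```text
clock: 21.3
tool_pos: [0.4544, -0.1372, 0.0079]
orientation: [-180.0, 0.0, -136.3]
force: [-0.8, -0.4, 0.0]
opening: 0.0591
gripper_force: 0.0
```

{"name": "step_arm", "arguments": {
  "moves": [
    [[0,0,0,0,4.6],[0,0,0,0,4.4],[0,0,0,0,4.2],[0,0,0,0,3.8],[0,0,0,0,3.8],[0,0,0,0,3.8],[0,0,0,0,3.8]]
  ]
}}

```text
clock: 22.0
tool_pos: [0.4539, -0.1373, 0.0073]
orientation: [180.0, -0.0, -136.4]
force: [-0.5, -0.8, 0.1]
opening: 0.0382
gripper_force: 0.0
```

The fingers shut past the egg's thickness without any grip force, so I'll look before moving.

```bash
python3 - <<'E'
from h import *
p,d=snap('scene','s5.png'); q,_=snap('top')
a=cv2.resize(p[90:230,200:360],(560,490),interpolation=cv2.INTER_CUBIC)
cv2.imwrite('pics/s5c.png',a)
E
```

```text
(no output)
```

View pics/s5c.png

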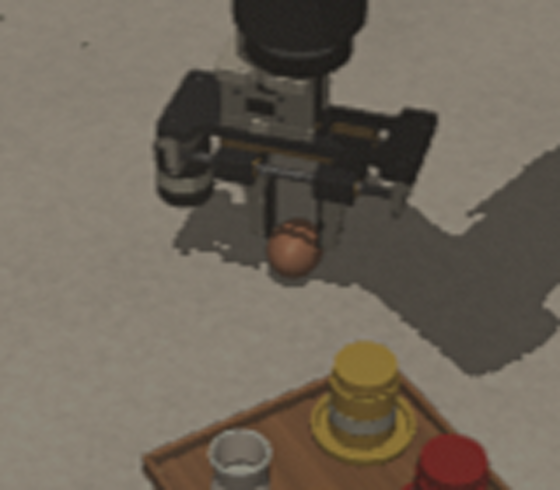

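In this view the egg (about (284,161) in the full picture) sits in front of the fingers, nearer the camera. I'll compare its outline with the earlier one.

```bash
python3 - <<'E'
from h import *
for f in('scene1','scene4','s5'):
    p=cv2.imread(f'pics/{f}.png'); m=cmask(p,'egg').astype(np.uint8); m[:,:255]=0;m[:,315:]=0;m[:140]=0;m[185:]=0
    x,y,w,h=cv2.boundingRect(m); print(f,x,y,w,h,m.sum())
c=viewer.camera_info('scene');R=Ro.from_euler('xyz',c['orientation'],degrees=True).as_matrix()
def proj(X):
    q=R.T@(np.array(X)-c['eye']);q=c['camera_matrix']@q;return np.round(q[:2]/q[2],1)
o=ctrl.get_obs();T=o['tool_pos'];print(T,o['opening'],'tcp',proj(T),'grasp',proj(T+[0,0,.019]))
for s in(-1,1):
    a=np.radians(133.6);print('pad',proj(T+s*.019*np.array([np.cos(a),np.sin(a),0])+[0,0,.019]))
E
python3 - <<'E'
import cv2
p=cv2.imread('pics/s5.png')
cv2.imwrite('pics/s5d.png',cv2.resize(p[125:185,245:325],(800,600),interpolation=cv2.INTER_NEAREST))
E
```

```text
scene1 278 153 15 16 187
scene4 277 153 15 16 186
s5 276 153 15 16 179
[ 0.45389794 -0.13729897  0.00724312] 0.03821568784825776 tcp [283.4 164.5] grasp [283.5 159.2]
pad [276.9 157.9]
pad [290.2 160.6]
```

View pics/s5d.png

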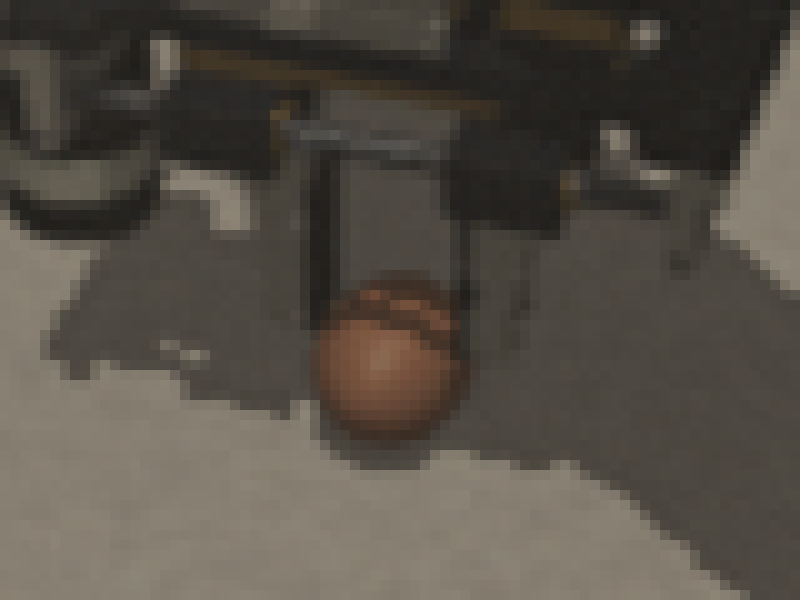

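{"name": "step_arm", "arguments": {
  "moves": [
    [[0,0,0,0,3.7],[0,0,0,0,3.7],[0,0,0,0,3.7]]
  ]
}}

```text
clock: 22.4
tool_pos: [0.4539, -0.1373, 0.0073]
orientation: [-180.0, 0.0, -136.3]
force: [0.5, -0.4, 0.5]
opening: 0.037
gripper_force: 0.1
```

```bash
python3 - <<'E'
from h import *
p,d=snap('scene','s6.png'); P,e,r=cloud('scene',d)
m=cmask(p,'egg');m[:,:255]=0;m[:,315:]=0;m[:140]=0;m[185:]=0
print(cv2.boundingRect(m.astype(np.uint8)),m.sum())
q=P[m]*1000; q=q[q[:,2]>10]
A=np.radians(43.6); u=(q[:,:2]-[453.9,-137.3])@np.array([[np.cos(A),-np.sin(A)],[np.sin(A),np.cos(A)]])
print('along',np.percentile(u[:,0],[3,20,50,80,97]).round(1),'across',np.percentile(u[:,1],[3,50,97]).round(1),'z',np.percentile(q[:,2],[3,50,97]).round(1))
for lo in range(-30,40,8):
    k=(u[:,0]>=lo)&(u[:,0]<lo+8)
    if k.any(): print(lo,k.sum(),'zmax',q[k,2].max().round(1),'across',u[k,1].min().round(1),u[k,1].max().round(1))
E
```

```text
(277, 153, 14, 16) 170
along [-3.1  6.7 16.3 24.5 28.6] across [-11.6   4.5  19.8] z [21.4 35.6 44.5]
-14 2 zmax 42.4 across -3.7 -0.9
-6 14 zmax 44.9 across -8.3 15.3
2 31 zmax 46.2 across -12.8 21.1
10 47 zmax 44.2 across -14.9 20.4
18 49 zmax 42.2 across -11.7 18.4
26 26 zmax 36.0 across -10.7 12.7
```

{"name": "step_arm", "arguments": {
  "moves": [
    [[0,0,0,0,3.5],[0,0,0,0,3.5],[0,0,0,0,3.5]]
  ]
}}

```text
clock: 22.75
tool_pos: [0.4538, -0.1373, 0.0073]
orientation: [180.0, -0.0, -136.4]
force: [-0.3, 0.8, 0.9]
opening: 0.0348
gripper_force: 5.7
```

{"name": "step_arm", "arguments": {
  "moves": [
    [[0,0,0,0,3.0],[0,0,0,0,3.0],[0,0,0,0,3.0],[0,0,0,0,3.0]]
  ]
}}

```text
clock: 23.15
tool_pos: [0.4549, -0.1373, 0.008]
orientation: [-179.9, 0.1, -136.3]
force: [-1.5, 1.2, 7.2]
opening: 0.0317
gripper_force: 23.8
```

```bash
python3 - <<'E'
from h import *
p,d=snap('scene','s7.png'); P,e,r=cloud('scene',d)
m=cmask(p,'egg');m[:,:255]=0;m[:,315:]=0;m[:140]=0;m[185:]=0
print(cv2.boundingRect(m.astype(np.uint8)),m.sum())
cv2.imwrite('pics/s7d.png',cv2.resize(p[125:185,245:325],(800,600),interpolation=cv2.INTER_CUBIC))
E
```

```text
(276, 153, 15, 16) 171
```

View pics/s7d.png

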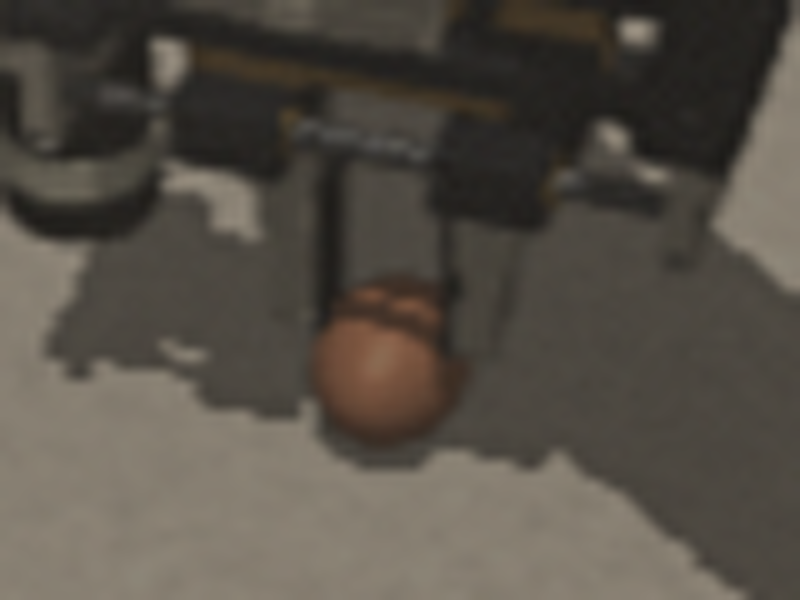

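The egg is between the pads, which press softly into it: 5.7 N at 35 mm, 24 N at 32 mm. I'll ease off to a gentle hold and lift.

{"name": "step_arm", "arguments": {
  "moves": [
    [[0,0,0,0,3.4],[0,0,0,0,3.4],[0,0,0,0,3.4]]
  ]
}}

```text
clock: 23.5
tool_pos: [0.4549, -0.1373, 0.008]
orientation: [-179.9, 0.1, -136.3]
force: [-0.7, 0.9, 7.5]
opening: 0.0343
gripper_force: 4.1
```

{"name": "step_arm", "arguments": {
  "moves": [
    [[0,0,0.5,0,3.4],[0,0,1,0,3.4],[0,0,1,0,3.4],[0,0,0,0,3.4],[0,0,0,0,3.4]]
  ]
}}

```text
clock: 24.0
tool_pos: [0.4542, -0.1372, 0.0327]
orientation: [-180.0, 0.1, -136.4]
force: [0.1, 0.9, -0.6]
opening: 0.0341
gripper_force: 0.0
```

```bash
python3 - <<'E'
from h import *
p,d=snap('scene','s8.png')
m=cmask(p,'egg');m[:,:255]=0;m[:,315:]=0;m[:130]=0;m[185:]=0
print(cv2.boundingRect(m.astype(np.uint8)),m.sum())
cv2.imwrite('pics/s8d.png',cv2.resize(p[125:185,245:325],(800,600),interpolation=cv2.INTER_CUBIC))
E
```

```text
(277, 153, 15, 16) 185
```

View pics/s8d.png

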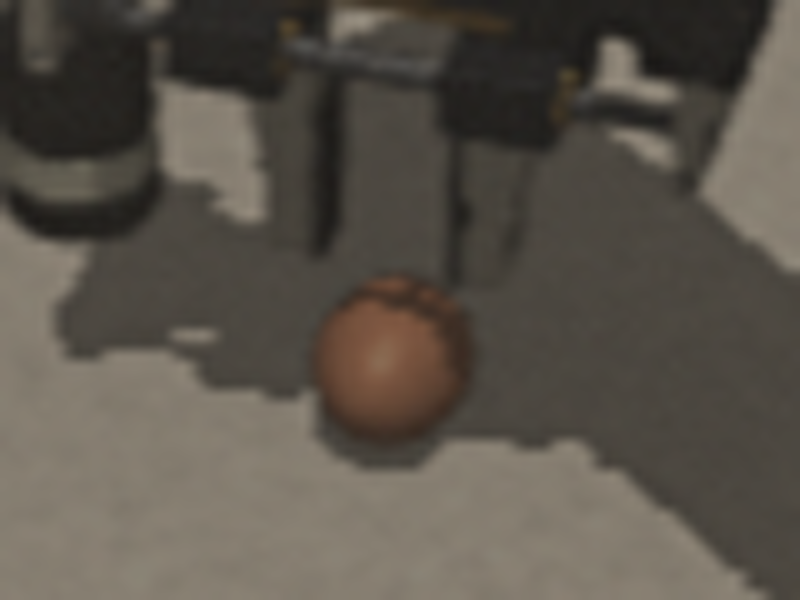

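The egg stayed on the table at (284,161). The fingertips appear at about (276,150) and (291,153), higher than the TCP projects, so I'll measure them by depth.

```bash
python3 - <<'E'
from h import *
p,d=snap('scene'); P,e,r=cloud('scene',d); T=ctrl.get_obs()['tool_pos']; print(T)
A=np.radians(43.6);M=np.array([[np.cos(A),-np.sin(A)],[np.sin(A),np.cos(A)]])
q=(P-[T[0],T[1],0])*1000; u=q[...,:2]@M; z=q[...,2]
m=(abs(u[...,0])<40)&(abs(u[...,1])<60)&(z>6)&~cmask(p,'egg')
v,w=np.nonzero(m)
for lo in range(0,110,6):
    k=m&(z>=lo)&(z<lo+6)
    if k.any(): print(lo,k.sum(),'along',np.percentile(u[k][:,0],[5,50,95]).round(),'across',np.percentile(u[k][:,1],[2,25,50,75,98]).round())
k=cmask(p,'egg')&(abs(u[...,0])<60)&(abs(u[...,1])<60)&(z>8);print('egg z max',z[k].max(),'along/across of top pts',u[k&(z>40)].mean(0), 'n',(k&(z>40)).sum())
E
```

```text
[ 0.4536965  -0.13728629  0.03214465]
6 2 along [23. 23. 24.] across [3. 3. 4. 5. 5.]
12 8 along [ 9. 23. 26.] across [-8. -1. 12. 17. 20.]
18 6 along [ 6. 23. 30.] across [-16. -14.  -9.  -2.  19.]
24 7 along [ 1. 12. 24.] across [-18. -16. -11.  21.  22.]
30 6 along [-11.   5.  11.] across [-19. -18. -17. -15.  16.]
36 10 along [-16. -10.   2.] across [-16. -11.  -8.  -1.  10.]
54 2 along [6. 7. 8.] across [-19. -10.  -1.   8.  16.]
60 21 along [-3. 10. 12.] across [-32. -22.  17.  26.  32.]
66 26 along [-4.  9. 12.] across [-31. -22. -17.  25.  33.]
72 26 along [ 0. 10. 14.] across [-33. -25. -17.  24.  33.]
78 28 along [-1.  9. 13.] across [-29. -23. -17.  26.  33.]
84 24 along [-3. 10. 15.] across [-32. -25. -17.  29.  34.]
90 32 along [ 1. 11. 14.] across [-35. -26. -17.  26.  36.]
96 32 along [ 2. 11. 14.] across [-33. -22.   1.  26.  35.]
102 35 along [-7. 10. 13.] across [-36. -24. -19.  25.  36.]
108 12 along [ 5. 11. 14.] across [-28. -26. -22. -20.  36.]
egg z max 46.48022655252115 along/across of top pts [5.4576206  2.24808354] n 51
```

The fingertips lie about 26 mm above the reported TCP at this opening. The pads closed on the egg's upper part, so I have to go lower. I'll open and measure the tips again.

{"name": "step_arm", "arguments": {
  "moves": [
    [[0,0,0,0,6],[0,0,0,0,6],[0,0,0,0,6],[0,0,0,0,6]]
  ]
}}

```text
clock: 24.5
tool_pos: [0.4538, -0.1373, 0.0321]
orientation: [180.0, -0.0, -136.4]
force: [0.6, -0.5, 0.0]
opening: 0.0582
gripper_force: 0.0
```

```bash
cat > tips.py <<'E'
from h import *
def tips():
    p,d=snap('scene'); P,e,r=cloud('scene',d); o=ctrl.get_obs();T=o['tool_pos']; print(T,o['opening'])
    A=np.radians(o['orientation'][2]+180);M=np.array([[np.cos(A),-np.sin(A)],[np.sin(A),np.cos(A)]])
    q=(P-[T[0],T[1],0])*1000; u=q[...,:2]@M; z=q[...,2]
    for s in(-1,1):
        m=(abs(u[...,0])<22)&(u[...,1]*s>15)&(u[...,1]*s<60)&(z>10)&~cmask(p,'egg')
        print('side',s,'z bins',np.histogram(z[m],range(10,110,5))[0],'across',np.percentile(u[m&(z<100)&(z>T[2]*1000+5)][:,1],[5,50,95]).round())
    k=cmask(p,'egg')&(abs(u[...,0])<80)&(abs(u[...,1])<80)&(z>8)
    return p,k
E
python3 -c "
from tips import *
tips()"
```

```text
[ 0.45383174 -0.13728734  0.03214851] 0.05937458719670857
side -1 z bins [ 0  0  1  2  4  1  0  0  0  2  6 14  8 14 14 13 13 16 19] across [-44. -34. -29.]
side 1 z bins [ 3  1  0  0  0  0  0  0  0  1  5 12 12 12 11  8 14 14 13] across [30. 39. 46.]
```

{"name": "step_arm", "arguments": {
  "moves": [
    [[0,0,-1,0,6],[0,0,-1,0,6],[0,0,-0.7,0,6],[0,0,0,0,6],[0,0,0,0,6]]
  ]
}}

```text
clock: 25.05
tool_pos: [0.4536, -0.1373, 0.0048]
orientation: [180.0, -0.1, -136.3]
force: [-0.1, -0.6, -0.3]
opening: 0.0602
gripper_force: 0.0
```

{"name": "step_arm", "arguments": {
  "moves": [
    [[0,0,-0.5,0,6],[0,0,-0.3,0,6],[0,0,0,0,6],[0,0,0,0,6]]
  ]
}}

```text
clock: 25.45
tool_pos: [0.4539, -0.1373, -0.0027]
orientation: [180.0, -0.0, -136.4]
force: [-0.8, -0.1, 0.2]
opening: 0.0604
gripper_force: 0.0
```

```bash
python3 - <<'E'
from tips import *
p,k=tips()
cv2.imwrite('pics/s9.png',cv2.resize(p[125:185,245:325],(800,600),interpolation=cv2.INTER_CUBIC))
E
```

```text
[ 0.45395215 -0.13729455 -0.0026573 ] 0.06008131496104552
side -1 z bins [ 0  0  3 12 14 12 15 10 10 15 14 17 13  6  2  4  3  1  3] across [-46. -34. -18.]
side 1 z bins [ 1  2  1  7 10  9 11 11 10 10 10 12  6  0  0  0  0  0  0] across [30. 40. 48.]
```

View pics/s9.png

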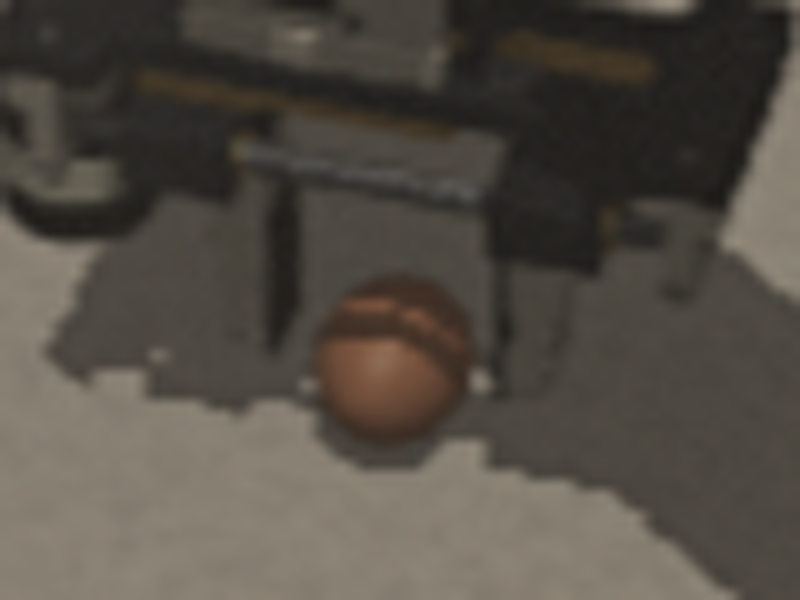

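The fingertips straddle the egg (284,161) and are still about 23 mm up, so I'll go down another 13 mm.

{"name": "step_arm", "arguments": {
  "moves": [
    [[0,0,-0.5,0,6],[0,0,-0.4,0,6],[0,0,0,0,6],[0,0,0,0,6]]
  ]
}}

```text
clock: 25.9
tool_pos: [0.4537, -0.1373, -0.012]
orientation: [180.0, -0.0, -136.4]
force: [-0.4, 0.0, -1.0]
opening: 0.0597
gripper_force: 0.0
```

{"name": "step_arm", "arguments": {
  "moves": [
    [[0,0,-0.3,0,6],[0,0,0,0,6],[0,0,0,0,5],[0,0,0,0,4.8],[0,0,0,0,4.6]]
  ]
}}

```text
clock: 26.4
tool_pos: [0.454, -0.1373, -0.0146]
orientation: [-180.0, 0.0, -136.4]
force: [0.1, 0.7, 0.4]
opening: 0.047
gripper_force: 0.0
```

{"name": "step_arm", "arguments": {
  "moves": [
    [[0,0,0,0,4.5],[0,0,0,0,4.4],[0,0,0,0,4.3],[0,0,0,0,4.2],[0,0,0,0,4.2],[0,0,0,0,4.2]]
  ]
}}

```text
clock: 27.0
tool_pos: [0.454, -0.1373, -0.0147]
orientation: [-180.0, 0.0, -136.3]
force: [-0.4, -0.5, 0.6]
opening: 0.0424
gripper_force: 23.6
```

The egg is held with 24 N at 42 mm. Lifting.

{"name": "step_arm", "arguments": {
  "moves": [
    [[0,0,0.5,0,4.2],[0,0,1,0,4.2],[0,0,2,0,4.2],[0,0,2.5,0,4.2],[0,0,3,0,4.2],[0,0,2,0,4.2],[0,0,0,0,4.2],[0,0,0,0,4.2]]
  ]
}}

```text
clock: 27.8
tool_pos: [0.454, -0.1372, 0.096]
orientation: [-180.0, 0.1, -136.4]
force: [0.3, 0.4, -0.6]
opening: 0.0426
gripper_force: 23.7
```

{"name": "step_arm", "arguments": {
  "moves": [
    [[1,1,0,0,4.2],[2,2.5,0,0,4.2],[2,2.5,0,0,4.2],[2,2.5,0,0,4.2],[2,2.5,0,0,4.2],[2,2.5,0,0,4.2],[2,2.5,0,0,4.2],[1.7,2.2,0,0,4.2],[0,0,0,0,4.2],[0,0,0,0,4.2]]
  ]
}}

```text
clock: 28.8
tool_pos: [0.6004, 0.0454, 0.0936]
orientation: [179.9, -0.2, -136.3]
force: [-1.1, 0.7, -1.6]
opening: 0.0422
gripper_force: 23.7
```

```bash
python3 - <<'E'
from h import *
T=ctrl.get_obs()['tool_pos'];z=T[2]+.0367;print(T)
p,d=snap('scene','s10.png');P,e,r=cloud('scene',d);Q=onplane(e,r,z)
m=cmask(p,'egg')&(np.hypot(Q[...,0]-T[0],Q[...,1]-T[1])<.05)&(P[...,2]>z-.03)
n,l,st,ce=cv2.connectedComponentsWithStats(m.astype(np.uint8));i=1+st[1:,4].argmax();print(st[i],ce[i],'pts',P[l==i].mean(0))
u,v=int(round(st[i][0]+st[i][2]/2)),int(round(st[i][1]+st[i][3]/2)); print('bbox centre at egg height',Q[v,u])
cv2.imwrite('pics/s10c.png',cv2.resize(p[130:270,190:370],(720,560),interpolation=cv2.INTER_CUBIC))
E
```

```text
[0.60035676 0.0453689  0.09356417]
[258 181  19  21 300] [267.1        191.00333333] pts [0.60905732 0.05996647 0.14474452]
bbox centre at egg height [0.60195006 0.05034288 0.13026417]
```

View pics/s10c.png

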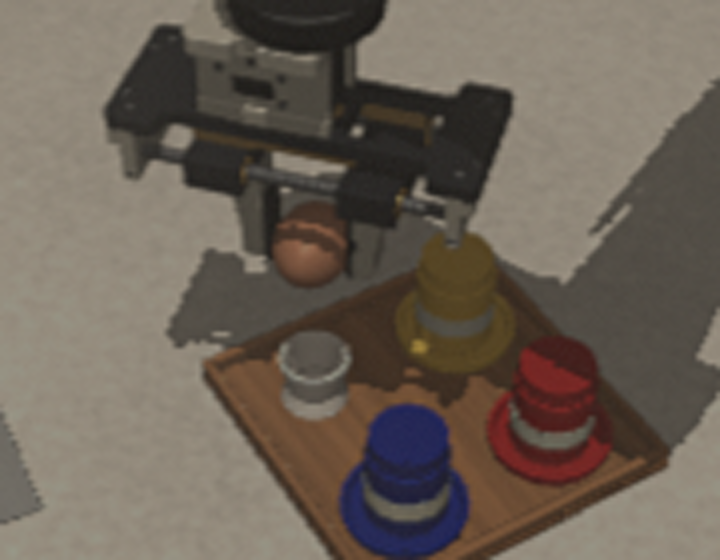

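The egg is held level between the pads at (267,191), above the cup, whose mouth is centred near (268.7,218.5). All three jars stand in their dishes. Next I'll work out the egg's offset from the cup in this one view.

```bash
python3 - <<'E'
from h import *
c=viewer.camera_info('scene');K=c['camera_matrix'];R=Ro.from_euler('xyz',c['orientation'],degrees=True).as_matrix()
def at(u,v,z):
    r=R@np.linalg.inv(K)@[u,v,1];return c['eye']+r*(z-c['eye'][2])/r[2]
print('cup',at(268.75,218.5,.040)); print('egg',at(267.1,191.0,.1303),at(267.5,191.5,.1303))
p,d=snap('scene');P,e,r=cloud('scene',d)
m=(P[...,2]>.036)&(P[...,2]<.044)&(np.hypot(P[...,0]-.601,P[...,1]-.044)<.03);q=P[m]
(x,y),s=cv2.minEnclosingCircle((q[:,:2]*1000).astype(np.float32));print('rim by depth',x,y,s,m.sum())
E
```

```text
cup [0.59949271 0.04661219 0.04      ]
egg [0.60219122 0.04669374 0.1303    ] [0.60217356 0.04848417 0.1303    ]
rim by depth 603.66015625 46.18935012817383 21.617658615112305 82
```

{"name": "step_arm", "arguments": {
  "moves": [
    [[0,-0.1,-1.5,0,4.2],[0,0,-2,0,4.2],[0,0,-1.5,0,4.2],[0,0,-1,0,4.2],[0,0,-0.7,0,4.2],[0,0,0,0,4.2],[0,0,0,0,4.2],[0,0,0,0,4.2]]
  ]
}}

```text
clock: 29.7
tool_pos: [0.6014, 0.0439, 0.029]
orientation: [-180.0, 0.1, -136.3]
force: [0.2, 0.0, -1.1]
opening: 0.0426
gripper_force: 23.7
```

{"name": "step_arm", "arguments": {
  "moves": [
    [[0,0,-0.2,0,4.2],[0,0,0,0,4.2],[0,0,0,0,4.2],[0,0,0,0,4.2]]
  ]
}}

```text
clock: 30.1
tool_pos: [0.6009, 0.0437, 0.0263]
orientation: [-180.0, 0.0, -136.4]
force: [-0.7, -0.5, -0.7]
opening: 0.0423
gripper_force: 23.7
```

{"name": "step_arm", "arguments": {
  "moves": [
    [[0,0,-0.2,0,4.2],[0,0,-0.2,0,4.2],[0,0,0,0,4.2],[0,0,0,0,4.2]]
  ]
}}

```text
clock: 30.5
tool_pos: [0.6009, 0.0437, 0.0222]
orientation: [180.0, -0.0, -136.4]
force: [0.3, -0.8, -0.0]
opening: 0.0424
gripper_force: 23.7
```

{"name": "step_arm", "arguments": {
  "moves": [
    [[0,0,-0.2,0,4.2],[0,0,0,0,4.2],[0,0,0,0,4.2]]
  ]
}}

```text
clock: 30.8
tool_pos: [0.6016, 0.0441, 0.0209]
orientation: [-180.0, 0.1, -136.3]
force: [-0.2, 2.1, 4.9]
opening: 0.0427
gripper_force: 23.8
```

{"name": "step_arm", "arguments": {
  "moves": [
    [[0,0,-0.1,0,4.2],[0,0,0,0,4.2],[0,0,0,0,4.2]]
  ]
}}

```text
clock: 31.1
tool_pos: [0.6021, 0.0444, 0.0202]
orientation: [-179.9, 0.1, -136.3]
force: [-0.1, 3.7, 6.0]
opening: 0.0421
gripper_force: 23.8
```

{"name": "step_arm", "arguments": {
  "moves": [
    [[0,0,0.2,0,4.2],[0.05,0.2,0,0,4.2],[0,0,0,0,4.2],[0,0,-0.2,0,4.2],[0,0,0,0,4.2],[0,0,0,0,4.2]]
  ]
}}

```text
clock: 31.7
tool_pos: [0.6018, 0.0459, 0.0197]
orientation: [-180.0, 0.0, -136.3]
force: [-1.0, 2.7, 5.7]
opening: 0.0423
gripper_force: 23.8
```

{"name": "step_arm", "arguments": {
  "moves": [
    [[0,0,-0.1,0,4.2],[0,0,0,0,4.2],[0,0,0,0,4.2]]
  ]
}}

```text
clock: 32.0
tool_pos: [0.6019, 0.046, 0.0195]
orientation: [-180.0, 0.1, -136.3]
force: [-3.5, 1.9, 11.8]
opening: 0.0423
gripper_force: 23.9
```

{"name": "step_arm", "arguments": {
  "moves": [
    [[0,0,0.1,0,4.2],[0,0,0,0,4.3],[0,0,0,0,4.35],[0,0,0,0,4.4],[0,0,0,0,4.5],[0,0,0,0,4.7],[0,0,0,0,5],[0,0,0,0,5.5],[0,0,0,0,6],[0,0,0,0,6]]
  ]
}}

```text
clock: 33.0
tool_pos: [0.6014, 0.0457, 0.0192]
orientation: [180.0, -0.0, -136.4]
force: [-0.3, -0.9, 0.8]
opening: 0.059
gripper_force: 0.0
```

{"name": "step_arm", "arguments": {
  "moves": [
    [[0,0,0.5,0,6],[0,0,1,0,6],[0,0,2,0,6],[0,0,3,0,6],[0,0,3,0,6],[0,0,3,0,6],[0,0,0,0,6]]
  ]
}}

```text
clock: 33.7
tool_pos: [0.6043, 0.0463, 0.1502]
orientation: [-179.7, 0.4, -136.3]
force: [-0.4, 0.6, 1.1]
opening: 0.0602
gripper_force: 0.0
```

```bash
python3 - <<'E'
from h import *
print(ctrl.get_obs()['tool_pos'])
p,d=snap('scene','s11.png');P,e,r=cloud('scene',d)
m=cmask(p,'egg')&(np.hypot(P[...,0]-.601,P[...,1]-.045)<.05)&(P[...,2]>.04)
q=P[m];print('egg n',m.sum(),'zmax',q[:,2].max(),'mean',q.mean(0)); Q=onplane(e,r,.055);print(cv2.boundingRect(m.astype(np.uint8)),Q[m].mean(0))
cv2.imwrite('pics/s11c.png',cv2.resize(p[90:310,170:420],(750,600),interpolation=cv2.INTER_CUBIC)[:600])
E
```

```text
[0.60432802 0.04626562 0.15021542]
egg n 317 zmax 0.08064031139016514 mean [0.6072796  0.05660336 0.06914707]
(258, 204, 20, 21) [0.60118045 0.04483564 0.055     ]
```

View pics/s11c.png

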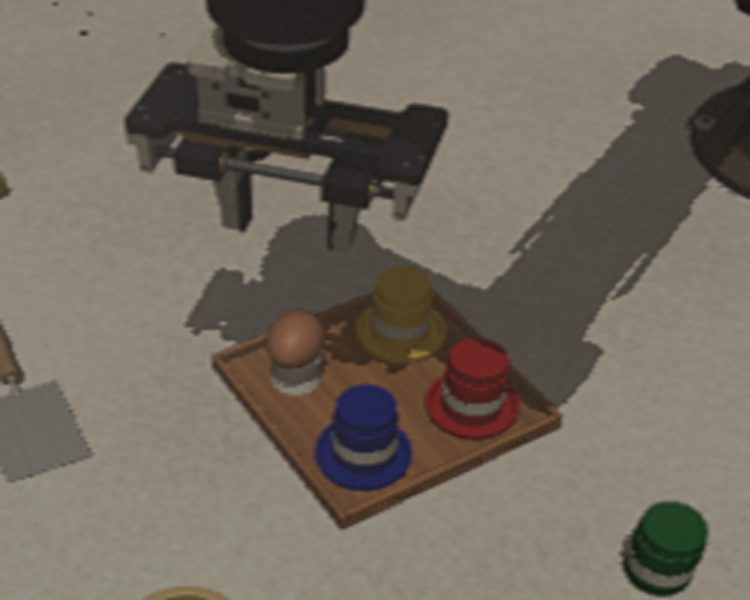

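The egg lies on the cup (267,214), its middle about 16 mm above the rim, and all three jars stand in their dishes. I'll wait a second, check the egg again and then hand in.

{"name": "step_arm", "arguments": {
  "moves": [
    [[0,0,1,0,6],[0,0,0,0,6],[0,0,0,0,6],[0,0,0,0,6],[0,0,0,0,6],[0,0,0,0,6],[0,0,0,0,6],[0,0,0,0,6],[0,0,0,0,6],[0,0,0,0,6]]
  ]
}}

```text
clock: 34.75
tool_pos: [0.6014, 0.0457, 0.1543]
orientation: [180.0, 0.0, -136.4]
force: [-0.8, -0.3, -0.3]
opening: 0.0597
gripper_force: 0.0
```

```bash
python3 - <<'E'
from h import *
from plant import close_job
p,d=snap('scene');P,e,r=cloud('scene',d)
m=cmask(p,'egg')&(np.hypot(P[...,0]-.601,P[...,1]-.045)<.05)&(P[...,2]>.04);b=cv2.boundingRect(m.astype(np.uint8));print(m.sum(),b)
if max(abs(np.array(b)-[258,204,20,21]))<=1: print(close_job())
E
```

```text
316 (258, 204, 20, 21)
the job is handed in; nothing more can be done
None
```

I packed the caddy and handed the job in at about 35 s: the red, yellow and blue jars stand in their own dishes, and the egg, laid last after an earlier grip slipped off it on the table, was still in its cup after a one-second check; I never moved the green or black jars.

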